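# Cradle two grinder rollers in a V-rack and shut the keeper

## Task

Put the two spare belt-grinder rollers away in the V-rack on the bench: without lifting them off the rack, roll each one inward along the rails from its end of the rack into the nearer V-groove, so that it lies cradled straight across both rails, about centred. When both are seated, slide the keeper by its black grip fully home to its stop so that its plate covers both rollers, let go, and leave the tools lying round the rack where they are.

Things in the scene. Friction and masses are not known exactly. Their poses are not given: they have to be found in the camera images.
- rack: Fixed rack, 420 mm long along its y. Origin: centre of its underside on the bench; z up. Two aluminium rails, 18 mm wide, run along y at x = -35 and +35 mm; flat level tops 50 mm above the bench, to y = +-195 mm, 8 mm high lips at the ends. Rollers lie across both rails, along the rack's x. Guide block of the keeper: x = -168 to -88 mm, 36 mm wide, 88 mm high.
- roller_left: Plain steel roller, diameter 50 mm, drum 110 mm long (124 with axle stubs), about 0.5 kg. Origin at its centre, own x along its axis (y and z spin as it rolls). Starts across the rails on the flat at the rack's +y end, a little skew, centre 75 mm above the bench. Rolls freely on the level rails.
- roller_right: Identical roller, starting on the flat at the rack's -y end.
- groove_left (a point): Centre of a seated roller_left (63.4 mm above the bench) in the groove at the rack's y = +35 mm, x = 0; axes as the rack's. Both rails have this 90-degree V, 22 mm deep, 44 mm wide at the top: a roller coming from the +y end drops in at y = +57 mm.
- groove_right (a point): The same for the groove at the rack's y = -35 mm. roller_right belongs here.
- keeper (a joint): Travel of the keeper in m along the rack's +x (away from the robot): 0 drawn back, 0.05 home at its stop, plate over the near ends of both seated rollers. About 3 N of friction; stays where left. Plate 90 mm wide, underside 91 mm above the bench, 3 mm over seated rollers; an unseated roller blocks it. Its front edge is at the rack's x = -80 mm at joint 0.
- keeper_grip (a point): Middle of the keeper's grip: upright black cylinder, diameter 26 mm, 36 mm high, from 105 to 141 mm above the bench; moves with the keeper. At joint 0 it stands at the rack's x = -118 mm, y = 0. The plate (top 97 mm above the bench) reaches 57 mm behind it, towards the robot.
- spanner: Bystander: 193 mm spanner on the bench behind the rack.
- sanding_block: Bystander: wooden sanding block 62x112x36 mm on the bench before the rack, right of the keeper.
- marker: Bystander: marker pen, 132 mm long, on the bench before the rack, left of the keeper.
Things that resemble listed ones, but are neither listed nor needed, are in the scene too. What is shaped like the roller_left but pink, red or turquoise is not meant.

How it is judged:
By the outcome, as a careful person would: the job done as asked, in the order asked, and still so for the second after the job is handed in, with the robot touching nothing.
It also fails if it takes over 61 s, if anything falls off the work surface, if the arm or the gripper's body presses on something with over 40 N, if the wrist force passes 120 N, or if a joint passes its speed limit or range.

## Robot

A 6-joint arm with a two-finger parallel gripper is mounted at the origin on a cart in front of the work surface, level with it; the furniture and walls round the work are solid. World frame = base frame: x ahead of the robot, y to its left, z up, the work surface at z = 0. Lengths are in m, angles in rad, forces in N, time in s.
With the tool pointing down it reaches from about 0.35 to 0.975 m from the base axis. Payload 4.9 kg.
Tool frame: the origin (TCP) lies midway between the tips of the shut fingers; the grasp point (between the pads) lies 19 mm behind it (manip.pinch_z is the x of the grasp point in the tool frame, in m); x points along the fingers, y is the direction in which the jaws open and shut, and the axes are right-handed (so a half turn about x gives the same grasp; the last joint's range is limited). The gripper opens to 85 mm and grips with 20 to 120 N. Pads are 22 mm wide; open, the fingers measure 114 mm over their backs; the gripper's body (76 mm by 85 mm) begins 54 mm behind the grasp point. The pads swing forward as they close: fully open they stand 13 mm farther back than shut.
Start: joints at [-1.377, 0.053, 1.613, -0, 1.476, -0.119], TCP at [0.192, -0.595, 0.231] pointing down, gripper open.
Joint ranges: [-3.01, 3.01], [-1.01, 2.22], [0.06, 2.58], [-1.02, 4.17], [0.09, 2.62], [-3.14, 3.14]. Speed limits (rad/s): [2.57, 2.57, 3.14, 3.14, 3.14, 3.14].

## Interface

Orientations are given as a unit quaternion [w, x, y, z].
In Python, from plant import sensors, cams, workorder, manip gives the robot as it stands.
- The arm moves only by the tool drive_tool, never from a script. Its argument "series" is a list of rows, each an object of numbers: "x", "y", "z": the shift along the tool's x, y, z in units of 25 mm (1.0 is 25 mm); "ax", "ay", "az": the turn, a rotation vector about the tool's x, y, z in units of 5 degrees (1.0 is 5 degrees). A call has 1 to 5 rows; each row is the pose to reach, as a shift and turn from the pose commanded when the call began, along the tool's axes at that moment; what a row does not reach only later rows make up. A row lasts 1/12 s, in which the tool goes at most 41.7 mm and 7.16 degrees, less where a joint would pass 70% of its speed; a pose out of reach is approached as far as the arm can. A call with a gripper value outside its range is refused whole. "hand" is the opening, from 0 (shut) to 1 (fully open), set as the call begins (left out, the last holds). The fingers move at their own pace and stop on an object; the grip force is fixed at half the most. Time passes only in rows, so rows that repeat a pose let the fingers close. It gives the time, the measured TCP pose, the force and the opening at its end, in the units of the state.
- sensors.state(): the state, without advancing time (a new reading comes with each control period).
- cams.grab_frame(name): name is "side" or "top"; returns a dict with "img" (384x512x3 uint8, blue, green, red), "camera_matrix" (3x3 intrinsics, pixels), "k1" (the pictures are not rectified: a ray, as slopes to the right and down, at radius r is drawn at 1 + k1 r^2 times it, then the intrinsics apply), "cam_to_world" (4x4, takes a point from camera to world coordinates). Camera axes: x right, y down, z forward; pixel columns grow to the right and rows downward; lengths in m; the calibration is good to about 2 mm. A picture is of the moment at which its call begins. There is no depth.
- workorder.job_done(): hands the job in, once; it reports no verdict.
The state is a dict: "time": time; "joint_pos": joint angles; "joint_vel": joint speeds; "joint_efforts": joint torques, N m; "tool_pos": TCP position; "tool_rot": TCP orientation; "contact_force": force on the tool from outside, world axes, zero at the start; "ft_torque": the same for the moment, N m; "gripper_width": opening from 0.0 (shut) to 1.0 (fully open).
Only numpy, scipy, OpenCV 4.12 (cv2) and the standard library are available. Lean on these libraries where they do the work, as an engineer would, in place of code of your own. Each camera call takes 0.05 s, during which the arm holds its last target.

## Working session

There is one attempt and no reset: what is moved stays moved. The work goes in short steps, Python scripts to look and compute and a tool call to move; the robot and the scene stay as the last step left them, time stands still between calls to the robot, and variables do not carry over. Pictures are saved under pics/ and viewed, and the job is handed in when it is done.

Besides the shell and the picture viewer there is one more tool, called after ">>>" by a JSON object that holds its "fn" and its "kwargs". drive_tool: Moves the arm, as the interface text tells. Its arguments: {"type":"object","properties":{"series":{"type":"array","items":{"type":"object","properties":{"x":{"type":"number"},"y":{"type":"number"},"z":{"type":"number"},"ax":{"type":"number"},"ay":{"type":"number"},"az":{"type":"number"}}}},"hand":{"type":"number"}},"required":["series"]}

```bash
ls; mkdir -p pics
cat > h.py <<'E'
import numpy as np, cv2
from plant import sensors, cams, workorder, manip
def grab(n,fn=None):
    f=cams.grab_frame(n)
    if fn: cv2.imwrite('pics/'+fn,f['img'])
    return f
def proj(f,P):
    P=np.atleast_2d(P); T=np.linalg.inv(f['cam_to_world']); c=P@T[:3,:3].T+T[:3,3]
    s=c[:,:2]/c[:,2:]; r2=(s**2).sum(1,keepdims=True); s=s*(1+f['k1']*r2)
    K=f['camera_matrix']; return s@K[:2,:2].T+K[:2,2]
def unproj(f,uv,z):
    uv=np.atleast_2d(uv).astype(float);K=f['camera_matrix']
    d=np.linalg.solve(K[:2,:2],(uv-K[:2,2]).T).T; s=d.copy()
    for _ in range(20): s=d/(1+f['k1']*(s**2).sum(1,keepdims=True))
    R=f['cam_to_world']; v=np.c_[s,np.ones(len(s))]@R[:3,:3].T; o=R[:3,3]
    return o+v*((z-o[2])/v[:,2:])
E
python3 - <<'E'
from h import *
for n in('top','side'):
    f=grab(n,n+'0.png'); print(n,f['camera_matrix'],f['k1'],f['cam_to_world'])
s=sensors.state(); print(s); print(manip.pinch_z)
E
```

```text
pics
top [[422.18559968   0.         260.36531332]
 [  0.         422.18559968 196.05145599]
 [  0.           0.           1.        ]] -0.1468047960270614 [[-0.02698152 -0.99007305  0.13793967  0.41783749]
 [-0.99963338  0.02641136 -0.00596235 -0.0274323 ]
 [ 0.00225999 -0.13804997 -0.99042269  1.17030929]
 [ 0.          0.          0.          1.        ]]
side [[370.8896258    0.         260.56256293]
 [  0.         370.8896258  192.5628197 ]
 [  0.           0.           1.        ]] 0.028593853433266623 [[-0.98825131 -0.08479373  0.12715881  0.44342388]
 [-0.15246161  0.60525401 -0.78129574  0.60826   ]
 [-0.0107144  -0.79150338 -0.61107086  0.627527  ]
 [ 0.          0.          0.          1.        ]]
{'time': 0.1, 'joint_pos': array([-1.37698648e+00,  5.33354730e-02,  1.61415805e+00,  9.77460350e-06,
        1.47598624e+00, -1.19050916e-01]), 'joint_vel': array([ 0.00025279, -0.00134122, -0.00318142,  0.00097104,  0.00047896,
       -0.00237993]), 'joint_efforts': array([ 6.74830244e-04, -3.94902706e+01, -3.71362174e+01,  9.58976898e-08,
        3.91581387e-03,  9.20476026e-06]), 'tool_pos': array([ 0.19222767, -0.5941158 ,  0.23015746]), 'tool_rot': array([-0.10949517, -0.69845104, -0.11082889,  0.69849403]), 'contact_force': array([-0.25059406, -0.14322418, -0.2976558 ]), 'ft_torque': array([-0.0016901 , -0.05819361, -0.01461587]), 'gripper_width': 0.9951554539294375}
-0.0187
```

View pics/top0.png

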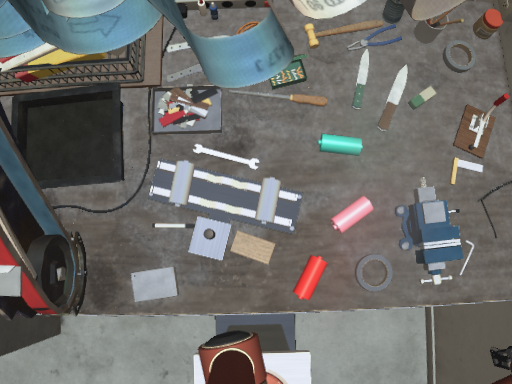

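View pics/side0.png

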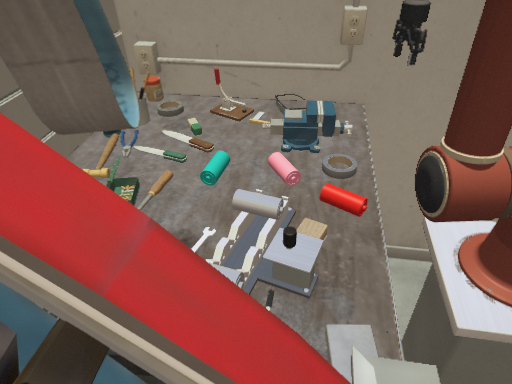

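Run:
```python
from h import *
i=cv2.imread('pics/top0.png')
cv2.imwrite('pics/c0.png',cv2.resize(i[140:270,140:310],None,fx=4.6,fy=4.6,interpolation=cv2.INTER_CUBIC))
i=cv2.imread('pics/side0.png')
cv2.imwrite('pics/c1.png',cv2.resize(i[180:320,190:360],None,fx=4,fy=4,interpolation=cv2.INTER_CUBIC))
```

```text
(no output)
```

View pics/c0.png

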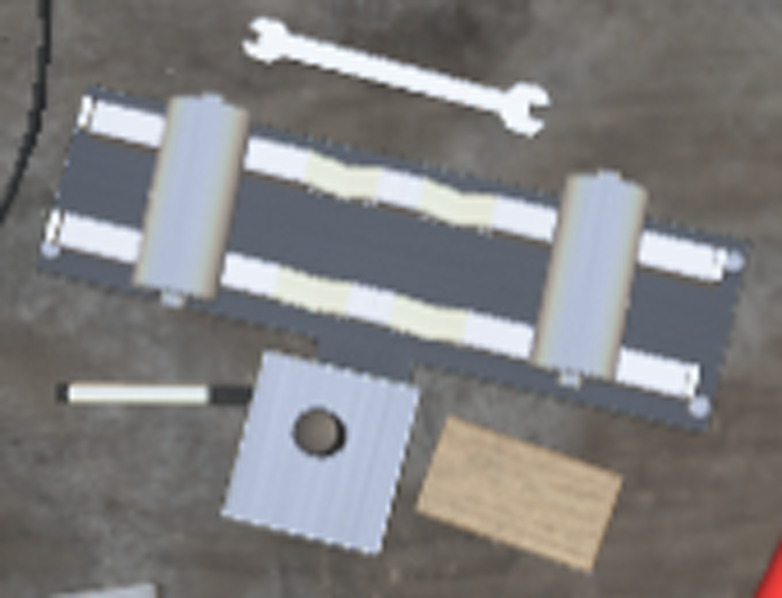

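View pics/c1.png

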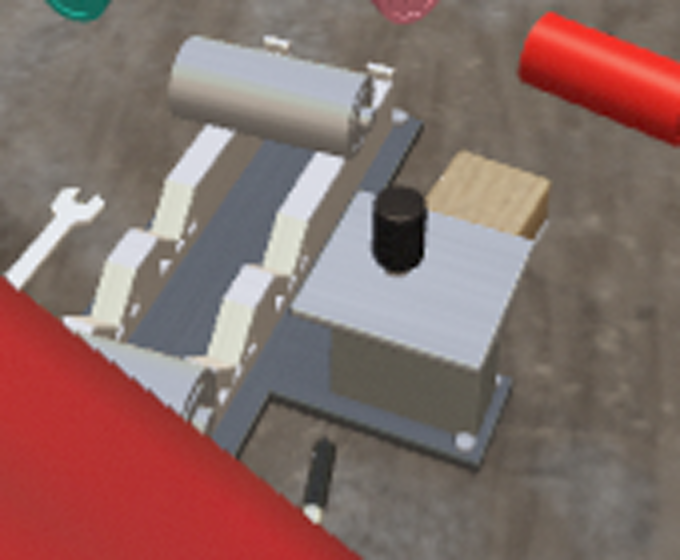

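The two grey drums on the rack, at top px (181,183) and (268,200), are the ones meant. The pink (352,214), red (310,277) and turquoise (341,144) drums lie off the rack and are excluded by colour. The enlarged crop confirms this. Next I fit the poses.

```bash
cat > fit.py <<'E'
from h import *
from scipy.optimize import least_squares
f=cams.grab_frame('top'); 
def px(c): return (np.array(c,float)+.5)/4.6-.5+140
# model points rack frame mm -> crop px
M=[((-80,45,97),(268,352)),((-80,-45,97),(418,388)),((-175,-45,97),(378,553)),((-175,45,97),(222,515)),
((44,57,50),(311,150)),((44,13,50),(380,166)),((44,-13,50),(427,178)),((44,-57,50),(498,195)),
((-44,57,50),(272,293)),((-44,13,50),(340,312)),((-44,-13,50),(388,325)),((-44,-57,50),(462,342)),
((-118,0,141),(317,431))]
P=np.array([m[0] for m in M])/1000; U=px([m[1] for m in M])
def W(p,P):
    c,s=np.cos(p[2]),np.sin(p[2]); return np.c_[p[0]+c*P[:,0]-s*P[:,1],p[1]+s*P[:,0]+c*P[:,1],P[:,2]]
r=least_squares(lambda p:(proj(f,W(p,P))-U).ravel(),[.45,0,0],loss='soft_l1')
print(r.x,np.degrees(r.x[2])); print((proj(f,W(r.x,P))-U).round(1).tolist())
base=unproj(f,px([(90,88),(748,240),(705,432),(38,270)]),.006); print('base',base.mean(0))
def torack(w):
    c,s=np.cos(r.x[2]),np.sin(r.x[2]); d=w[:,:2]-r.x[:2]; return np.c_[c*d[:,0]+s*d[:,1],-s*d[:,0]+c*d[:,1]]
# rollers: silhouette corners, approx z .075
for nm,q in (('L',[(170,97),(247,110),(213,298),(135,284)]),('R',[(567,175),(647,188),(612,378),(532,363)])):
    w=unproj(f,px(q),.075); t=torack(w)*1e3
    e=(w[0]+w[1])/2-(w[2]+w[3])/2
    print(nm,'world',w.mean(0),'rack mm',t.mean(0).round(1),'yaw rel deg',np.degrees(np.arctan2(e[1],e[0])-r.x[2]),np.linalg.norm(e))
np.save('rack.npy',r.x)
E
python3 fit.py
```

```text
[ 0.58586943  0.06491027 -0.26719116] -15.308925671826142
[[-0.8, -0.3], [0.6, 0.3], [0.1, 0.9], [-0.3, 0.4], [-0.1, -0.2], [0.6, 0.1], [-0.3, -0.2], [0.0, -0.1], [-0.0, 0.1], [1.0, -0.2], [0.0, -0.7], [-0.1, -0.5], [-0.3, 0.3]]
base [0.58478786 0.06487984 0.006     ]
L world [0.61256064 0.17436492 0.075     ] rack mm [ -3.2 112.6] yaw rel deg 4.9269715921585995 0.1106911894030933
R world [ 0.56083457 -0.05319534  0.075     ] rack mm [   7.  -120.5] yaw rel deg 3.224501582418926 0.11034074379960263
```

```bash
cat > go.py <<'E'
from h import *
from scipy.spatial.transform import Rotation as R
rk=np.load('rack.npy'); c,s=np.cos(rk[2]),np.sin(rk[2])
def rw(x,y,z): return np.array([rk[0]+c*x-s*y,rk[1]+s*x+c*y,z])
def Rt():
    # tool x down, y along rack +-y
    q=sensors.state()['tool_rot']; A=R.from_quat(np.r_[q[1:],q[0]])
    return A
def to(x,y,z,yaw=0):
    """rack coords in mm for TCP -> units"""
    st=sensors.state(); A=Rt(); d=A.inv().apply(rw(x/1e3,y/1e3,z/1e3)-st['tool_pos'])/.025
    th=rk[2]+np.radians(yaw); yr=np.array([-np.sin(th),np.cos(th),0]); best=None
    for sg in(1,-1):
        X=np.array([0,0,-1.]);Y=sg*yr;B=R.from_matrix(np.c_[X,Y,np.cross(X,Y)])
        v=(A.inv()*B).as_rotvec(degrees=True)/5
        if best is None or np.linalg.norm(v)<np.linalg.norm(best): best=v
    print('to',(x,y,z),'shift',d.round(3),'turn',best.round(3))
def where():
    st=sensors.state(); d=st['tool_pos']-[rk[0],rk[1],0]
    print('t',round(st['time'],2),'rack mm',(1e3*np.array([c*d[0]+s*d[1],-s*d[0]+c*d[1],d[2]])).round(1),'F',st['contact_force'].round(1),'w',round(st['gripper_width'],3),'j',st['joint_pos'].round(2))
E
python3 - <<'E'
from go import *
where(); to(0,-120,200)
A=Rt(); print(A.as_matrix().round(2))
E
```

```text
t 0.15 rack mm [-205.7 -739.6  230.3] F [-0.1 -0.1 -0.3] w 1.0 j [-1.38  0.05  1.61 -0.    1.48 -0.12]
to (0, -120, 200) shift [  1.244 -16.221 -20.464] turn [6.646e+00 4.000e-03 2.000e-02]
[[-0.    0.31 -0.95]
 [ 0.   -0.95 -0.31]
 [-1.   -0.   -0.  ]]
```

>>> {"fn": "drive_tool", "kwargs": {"series": [{"y": -1.0,"z": -1.25,"ax": 1},{"y": -2.0,"z": -2.5,"ax": 2},{"y": -3.0,"z": -3.75,"ax": 3},{"y": -4.0,"z": -5.0,"ax": 4},{"y": -5.0,"z": -6.25,"ax": 5}], "hand": 1}}

```text
schema error: expected keys x, y, z, ax, ay, az
```

```bash
python3 -c "
from go import *
where(); to(0,-120,200)"
```

```text
t 0.15 rack mm [-205.7 -739.6  230.3] F [-0.1 -0.1 -0.3] w 1.0 j [-1.38  0.05  1.61 -0.    1.48 -0.12]
to (0, -120, 200) shift [  1.244 -16.221 -20.464] turn [6.646e+00 4.000e-03 2.000e-02]
```

>>> {"fn": "drive_tool", "kwargs": {"series": [{"x": 0,"y": -1.0,"z": -1.25,"ax": 1,"ay": 0,"az": 0},{"x": 0,"y": -2.0,"z": -2.5,"ax": 2,"ay": 0,"az": 0},{"x": 0,"y": -3.0,"z": -3.75,"ax": 3,"ay": 0,"az": 0},{"x": 0,"y": -4.0,"z": -5.0,"ax": 4,"ay": 0,"az": 0},{"x": 0,"y": -5.0,"z": -6.25,"ax": 5,"ay": 0,"az": 0}], "hand": 1}}

```text
time: 0.57
tool_pos: [0.303, -0.4259, 0.2309]
tool_rot: [0.046, -0.706, 0.045, 0.706]
contact_force: [0.1, -0.6, -0.4]
gripper_width: 1.0
```

```bash
python3 -c "
from go import *
where(); to(0,-120,200)"
```

```text
t 0.57 rack mm [-143.2 -548.   230.9] F [ 0.1 -0.6 -0.4] w 1.0 j [-1.09 -0.19  1.85  0.    1.49  0.6 ]
to (0, -120, 200) shift [  1.242 -16.166  -8.04 ] turn [1.588 0.002 0.006]
```

>>> {"fn": "drive_tool", "kwargs": {"series": [{"x": 0,"y": -1.4,"z": -0.7,"ax": 0.6,"ay": 0,"az": 0},{"x": 0,"y": -2.8,"z": -1.4,"ax": 1.2,"ay": 0,"az": 0},{"x": 0,"y": -4.2,"z": -2.1,"ax": 1.59,"ay": 0,"az": 0},{"x": 0,"y": -5.6,"z": -2.8,"ax": 1.59,"ay": 0,"az": 0},{"x": 0,"y": -7.0,"z": -3.5,"ax": 1.59,"ay": 0,"az": 0}]}}

```text
time: 0.98
tool_pos: [0.4114, -0.2629, 0.2311]
tool_rot: [-0.093, 0.701, -0.093, -0.701]
contact_force: [-0.1, 0.2, 0.5]
gripper_width: 1.003
```

```bash
python3 -c "
from go import *
where(); to(0,-120,150)"
```

```text
t 0.98 rack mm [ -81.7 -362.2  231.1] F [-0.1  0.2  0.5] w 1.003 j [-0.72 -0.28  1.92  0.    1.5   1.11]
to (0, -120, 150) shift [ 3.245 -9.674 -3.312] turn [ 0.053 -0.001 -0.   ]
```

>>> {"fn": "drive_tool", "kwargs": {"series": [{"x": 0,"y": -1.5,"z": -0.6,"ax": 0,"ay": 0,"az": 0},{"x": 0,"y": -3.0,"z": -1.2,"ax": 0,"ay": 0,"az": 0},{"x": 0.5,"y": -4.5,"z": -1.8,"ax": 0,"ay": 0,"az": 0},{"x": 1,"y": -6.0,"z": -2.4,"ax": 0,"ay": 0,"az": 0},{"x": 1.5,"y": -7.4,"z": -3.0,"ax": 0.05,"ay": 0,"az": 0}]}}

```text
time: 1.4
tool_pos: [0.5323, -0.1035, 0.1937]
tool_rot: [-0.094, 0.701, -0.094, -0.7]
contact_force: [0.5, -0.5, 0.5]
gripper_width: 1.0
```

```bash
python3 -c "
from go import *
where(); to(6,-120,150)"
```

```text
t 1.4 rack mm [  -7.2 -176.6  193.7] F [ 0.5 -0.5  0.5] w 1.0 j [-0.33 -0.12  1.85 -0.    1.42  1.51]
to (6, -120, 150) shift [ 1.746 -2.265 -0.529] turn [ 0.011 -0.012 -0.001]
```

>>> {"fn": "drive_tool", "kwargs": {"series": [{"x": 0.4,"y": -1.3,"z": -0.5,"ax": 0,"ay": 0,"az": 0},{"x": 1.2,"y": -2.26,"z": -0.53,"ax": 0,"ay": 0,"az": 0},{"x": 1.75,"y": -2.26,"z": -0.53,"ax": 0,"ay": 0,"az": 0},{"x": 1.75,"y": -2.26,"z": -0.53,"ax": 0,"ay": 0,"az": 0}]}}

```text
time: 1.73
tool_pos: [0.5566, -0.0529, 0.1456]
tool_rot: [0.093, -0.698, 0.093, 0.704]
contact_force: [-0.2, -0.4, -1.1]
gripper_width: 0.999
```

```bash
python3 -c "
from go import *
where(); to(6,-120,46); 
a=grab('top')['img'];b=grab('side')['img']
cv2.imwrite('pics/a1.png',np.hstack([cv2.resize(x,None,fx=s,fy=s,interpolation=2) for x,s in((a[140:270,140:310],2.35),(b[150:290,190:360],2.18))][:1]));cv2.imwrite('pics/a2.png',cv2.resize(b[130:320,170:360],None,fx=3,fy=3))
"
```

```text
t 1.73 rack mm [   2.9 -121.3  145.6] F [-0.2 -0.4 -1.1] w 0.999 j [-0.23 -0.03  1.84 -0.    1.34  1.61]
to (6, -120, 46) shift [ 3.982 -0.056 -0.156] turn [ 0.036  0.088 -0.008]
```

View pics/a2.png

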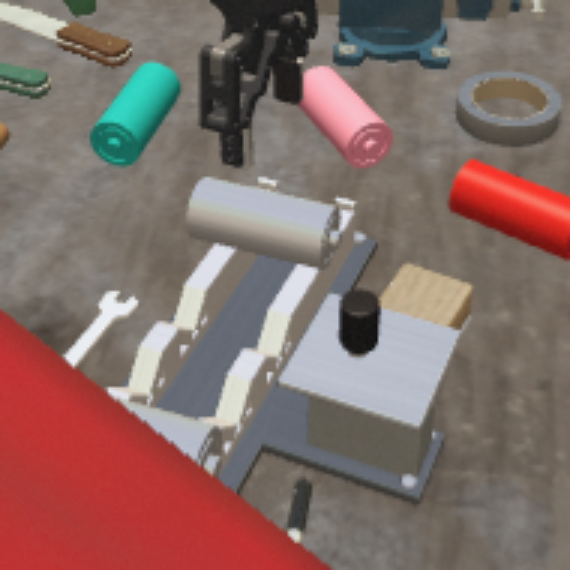

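View pics/a1.png

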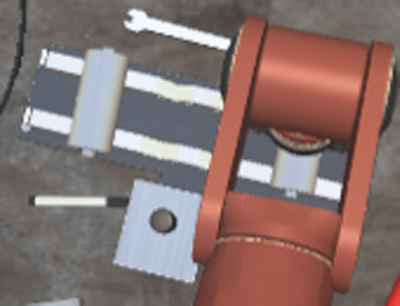

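>>> {"fn": "drive_tool", "kwargs": {"series": [{"x": 1.2,"y": -0.05,"z": -0.15,"ax": 0,"ay": 0,"az": 0},{"x": 2.4,"y": -0.05,"z": -0.15,"ax": 0,"ay": 0,"az": 0},{"x": 3.3,"y": -0.05,"z": -0.15,"ax": 0,"ay": 0,"az": 0},{"x": 3.9,"y": -0.05,"z": -0.15,"ax": 0,"ay": 0,"az": 0},{"x": 3.9,"y": -0.05,"z": -0.15,"ax": 0,"ay": 0,"az": 0}]}}

```text
time: 2.25
tool_pos: [0.5606, -0.0553, 0.0499]
tool_rot: [0.095, -0.699, 0.095, 0.703]
contact_force: [-1.7, 0.3, -1.2]
gripper_width: 1.0
```

```bash
python3 -c "
from go import *
where(); to(6,-120,46); 
b=grab('side')['img']
cv2.imwrite('pics/a3.png',cv2.resize(b[130:320,170:360],None,fx=3,fy=3))
"
```

```text
t 2.25 rack mm [   7.3 -122.6   49.9] F [-1.7  0.3 -1.2] w 1.0 j [-0.23  0.09  1.89 -0.    1.16  1.61]
to (6, -120, 46) shift [ 0.158 -0.106  0.052] turn [-0.019  0.059 -0.005]
```

View pics/a3.png

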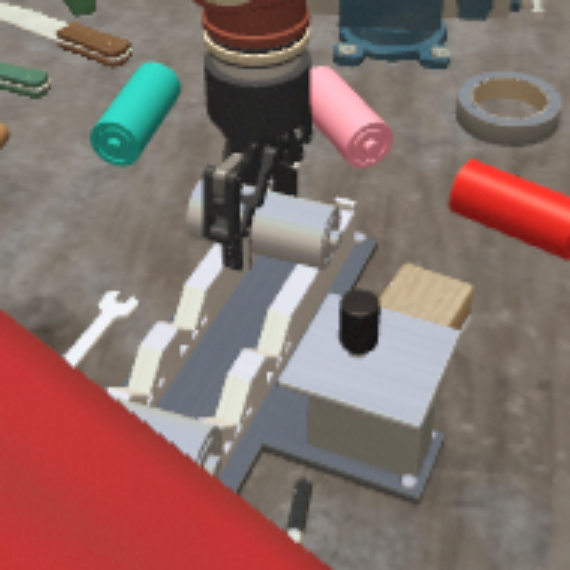

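>>> {"fn": "drive_tool", "kwargs": {"series": [{"x": 0,"y": 0,"z": 0,"ax": 0,"ay": 0.05,"az": 0},{"x": 0,"y": 0,"z": 0,"ax": 0,"ay": 0.05,"az": 0},{"x": 0,"y": 0,"z": 0,"ax": 0,"ay": 0.05,"az": 0},{"x": 0,"y": 0,"z": 0,"ax": 0,"ay": 0.05,"az": 0},{"x": 0,"y": 0,"z": 0,"ax": 0,"ay": 0.05,"az": 0}], "hand": 0.6}}

```text
time: 2.72
tool_pos: [0.5636, -0.0545, 0.0537]
tool_rot: [-0.094, 0.703, -0.094, -0.699]
contact_force: [-0.2, 0.2, 1.0]
gripper_width: 0.601
```

```bash
python3 -c "
from go import *
where(); to(0,-122.6,50)"
```

```text
t 2.72 rack mm [  10.1 -121.    53.7] F [-0.2  0.2  1. ] w 0.601 j [-0.23  0.09  1.89 -0.    1.16  1.61]
to (0, -122.6, 50) shift [0.145 0.063 0.404] turn [ 0.007 -0.072  0.   ]
```

```bash
python3 -c "
from go import *
for i in range(4): where(); print(sensors.state()['joint_pos'].round(4)); f=grab('side')
b=f['img']
cv2.imwrite('pics/a4.png',cv2.resize(b[130:320,170:360],None,fx=3,fy=3))
"
```

```text
t 2.72 rack mm [  10.1 -121.    53.7] F [-0.2  0.2  1. ] w 0.601 j [-0.23  0.09  1.89 -0.    1.16  1.61]
[-2.2770e-01  8.8300e-02  1.8900e+00 -3.0000e-04  1.1570e+00  1.6098e+00]
t 2.77 rack mm [   9.9 -121.    53.4] F [ 0.4  0.2 -0.6] w 0.598 j [-0.23  0.09  1.89 -0.    1.16  1.61]
[-2.2760e-01  8.8600e-02  1.8902e+00 -3.0000e-04  1.1570e+00  1.6098e+00]
t 2.82 rack mm [   9.7 -121.    53.1] F [ 0.3 -0.1  1. ] w 0.598 j [-0.23  0.09  1.89 -0.    1.16  1.61]
[-2.2750e-01  8.8900e-02  1.8905e+00 -2.0000e-04  1.1570e+00  1.6099e+00]
t 2.87 rack mm [   9.5 -121.    52.9] F [ 0.7 -0.8  0.2] w 0.601 j [-0.23  0.09  1.89 -0.    1.16  1.61]
[-2.2750e-01  8.9100e-02  1.8907e+00 -2.0000e-04  1.1570e+00  1.6099e+00]
```

View pics/a4.png

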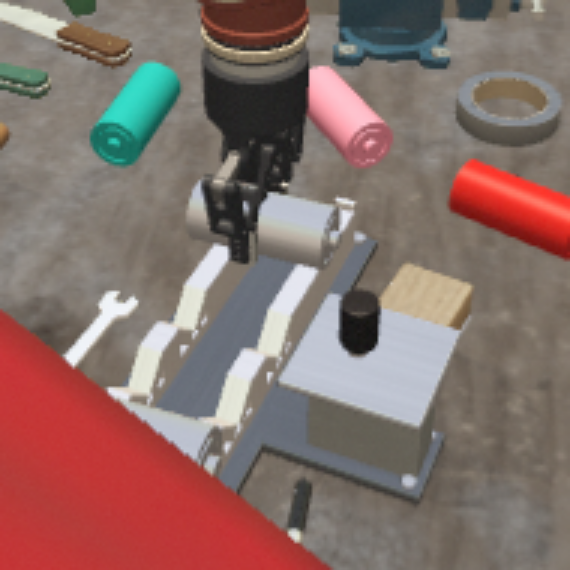

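>>> {"fn": "drive_tool", "kwargs": {"series": [{"x": 0,"y": 0,"z": 0,"ax": 0,"ay": 0,"az": 0},{"x": 0,"y": 0,"z": 0,"ax": 0,"ay": 0,"az": 0},{"x": 0,"y": 0,"z": 0.08,"ax": 0,"ay": 0,"az": 0},{"x": 0,"y": 0,"z": 0.17,"ax": 0,"ay": 0,"az": 0},{"x": 0,"y": 0,"z": 0.26,"ax": 0,"ay": 0,"az": 0}], "hand": 0.5}}

```text
time: 3.33
tool_pos: [0.5577, -0.0528, 0.0532]
tool_rot: [-0.094, 0.703, -0.094, -0.698]
contact_force: [3.4, -0.9, 3.1]
gripper_width: 0.569
```

```bash
python3 -c "
from go import *
for i in range(3): where(); f=grab('side')
b=f['img']
cv2.imwrite('pics/a5.png',cv2.resize(b[180:250,210:310],None,fx=6,fy=6))
"
```

```text
t 3.33 rack mm [   3.9 -121.    53.2] F [ 3.4 -0.9  3.1] w 0.569 j [-0.23  0.07  1.91 -0.    1.15  1.61]
t 3.38 rack mm [   3.5 -121.    53.2] F [ 3.  -0.9  3. ] w 0.572 j [-0.23  0.07  1.91 -0.    1.15  1.61]
t 3.43 rack mm [   3.4 -121.    53.2] F [ 3.2 -0.6  2.9] w 0.566 j [-0.23  0.07  1.91 -0.    1.16  1.61]
```

View pics/a5.png

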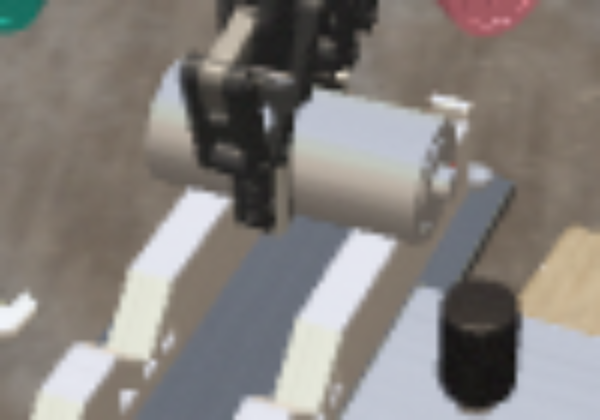

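>>> {"fn": "drive_tool", "kwargs": {"series": [{"x": 0,"y": 0,"z": 0,"ax": 0,"ay": 0,"az": 0},{"x": 0,"y": 0,"z": 0,"ax": 0,"ay": 0,"az": 0},{"x": 0,"y": -0.15,"z": 0,"ax": 0,"ay": 0,"az": 0},{"x": 0,"y": -0.35,"z": 0,"ax": 0,"ay": 0,"az": 0},{"x": 0,"y": -0.6,"z": 0,"ax": 0,"ay": 0,"az": 0}], "hand": 0.64}}

```text
time: 3.9
tool_pos: [0.5601, -0.0377, 0.052]
tool_rot: [-0.094, 0.702, -0.094, -0.7]
contact_force: [0.4, -0.1, 0.4]
gripper_width: 0.641
```

```bash
python3 -c "
from go import *
for i in range(2): where(); f=grab('side')
to(0,-60,50)
b=f['img']
cv2.imwrite('pics/a6.png',cv2.resize(b[180:270,210:310],None,fx=5,fy=5))
"
```

```text
t 3.9 rack mm [   2.2 -105.8   52. ] F [ 0.4 -0.1  0.4] w 0.641 j [-0.2   0.08  1.9  -0.    1.16  1.64]
t 3.95 rack mm [   2.4 -104.5   52.1] F [-0.2  1.1 -0.4] w 0.642 j [-0.2   0.08  1.9   0.    1.16  1.64]
to (0, -60, 50) shift [ 0.087 -1.794  0.095] turn [ 0.017 -0.04   0.009]
```

View pics/a6.png

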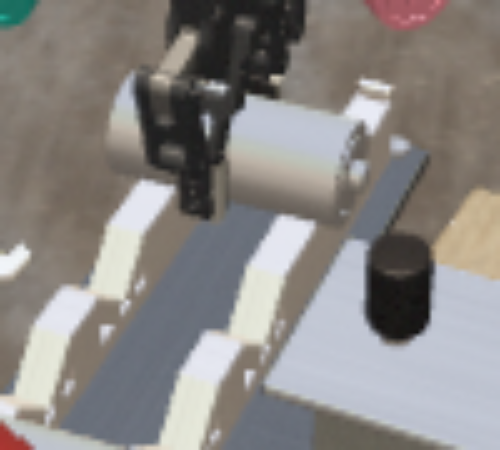

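>>> {"fn": "drive_tool", "kwargs": {"series": [{"x": 0,"y": -0.3,"z": 0,"ax": 0,"ay": 0,"az": 0},{"x": 0,"y": -0.6,"z": 0,"ax": 0,"ay": 0,"az": 0},{"x": 0,"y": -0.9,"z": 0,"ax": 0,"ay": 0,"az": 0},{"x": 0,"y": -1.2,"z": 0,"ax": 0,"ay": 0,"az": 0},{"x": 0,"y": -1.45,"z": 0,"ax": 0,"ay": 0,"az": 0}]}}

```text
time: 4.42
tool_pos: [0.5704, -0.002, 0.0525]
tool_rot: [-0.094, 0.702, -0.094, -0.699]
contact_force: [1.0, 0.1, -0.1]
gripper_width: 0.641
```

```bash
python3 -c "
from go import *
for i in range(2): where(); f=grab('side')
to(0,-40,48)
b=f['img']
cv2.imwrite('pics/a7.png',cv2.resize(b[180:270,210:310],None,fx=5,fy=5))
"
```

```text
t 4.42 rack mm [  2.8 -68.7  52.5] F [ 1.   0.1 -0.1] w 0.641 j [-0.13  0.1   1.88 -0.    1.16  1.7 ]
t 4.47 rack mm [  2.7 -67.9  52.5] F [0.2 1.3 0.3] w 0.639 j [-0.13  0.1   1.88  0.    1.16  1.7 ]
to (0, -40, 48) shift [ 0.179 -1.141  0.107] turn [ 0.022 -0.049  0.006]
```

View pics/a7.png

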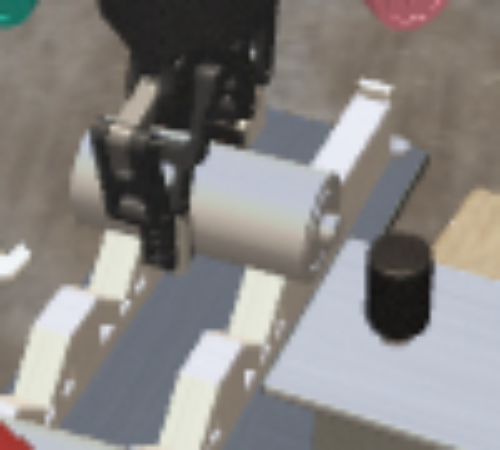

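>>> {"fn": "drive_tool", "kwargs": {"series": [{"x": 0,"y": -0.25,"z": 0,"ax": 0,"ay": 0,"az": 0},{"x": 0.1,"y": -0.5,"z": 0,"ax": 0,"ay": 0,"az": 0},{"x": 0.2,"y": -0.75,"z": 0,"ax": 0,"ay": 0,"az": 0},{"x": 0.3,"y": -1.0,"z": 0,"ax": 0,"ay": 0,"az": 0},{"x": 0.3,"y": -1.2,"z": 0,"ax": 0,"ay": 0,"az": 0}]}}

```text
time: 4.93
tool_pos: [0.5775, 0.0269, 0.0439]
tool_rot: [-0.094, 0.702, -0.094, -0.7]
contact_force: [-0.5, 1.4, -0.7]
gripper_width: 0.642
```

```bash
python3 -c "
from go import *
for i in range(3): where(); f=grab('side')
to(0,-35,48)
b=f['img']
cv2.imwrite('pics/a8.png',cv2.resize(b[180:270,210:310],None,fx=5,fy=5))
"
```

```text
t 4.93 rack mm [  2.  -38.9  43.9] F [-0.5  1.4 -0.7] w 0.642 j [-0.08  0.13  1.86 -0.    1.15  1.76]
t 4.98 rack mm [  2.2 -38.4  44.3] F [-1.   2.3 -0.3] w 0.64 j [-0.08  0.13  1.86  0.    1.15  1.76]
t 5.03 rack mm [  2.2 -38.5  44.5] F [-0.2  4.4 -0.8] w 0.644 j [-0.08  0.13  1.86  0.    1.15  1.75]
to (0, -35, 48) shift [-0.131 -0.144  0.088] turn [ 0.013 -0.033  0.018]
```

View pics/a8.png

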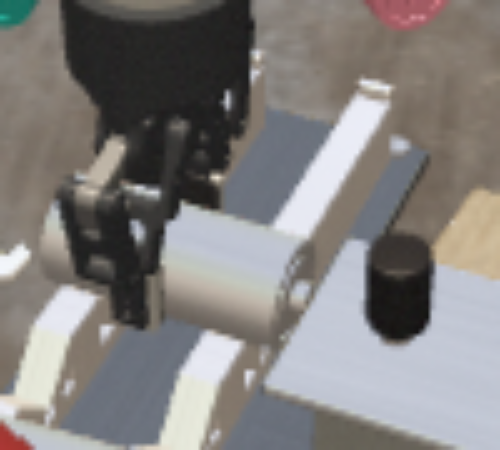

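>>> {"fn": "drive_tool", "kwargs": {"series": [{"x": 0,"y": -0.08,"z": 0,"ax": 0,"ay": 0,"az": 0},{"x": 0,"y": -0.16,"z": 0,"ax": 0,"ay": 0,"az": 0},{"x": 0,"y": -0.16,"z": 0,"ax": 0,"ay": 0,"az": 0},{"x": 0,"y": -0.16,"z": 0,"ax": 0,"ay": 0,"az": 0},{"x": 0,"y": -0.16,"z": 0,"ax": 0,"ay": 0,"az": 0}]}}

```text
time: 5.5
tool_pos: [0.5793, 0.0293, 0.0452]
tool_rot: [-0.094, 0.702, -0.094, -0.699]
contact_force: [0.2, 0.6, -0.1]
gripper_width: 0.638
```

```bash
python3 -c "
from go import *
where()
to(-3,-34.5,48)
"
```

```text
t 5.5 rack mm [  3.1 -36.1  45.2] F [ 0.2  0.6 -0.1] w 0.638 j [-0.08  0.13  1.86 -0.    1.15  1.76]
to (-3, -34.5, 48) shift [-0.113 -0.063  0.243] turn [ 0.003 -0.055 -0.003]
```

>>> {"fn": "drive_tool", "kwargs": {"series": [{"x": 0,"y": 0,"z": 0,"ax": 0,"ay": 0,"az": 0},{"x": 0,"y": 0,"z": 0,"ax": 0,"ay": 0,"az": 0},{"x": -0.8,"y": 0,"z": 0,"ax": 0,"ay": 0,"az": 0},{"x": -2.0,"y": 0,"z": 0,"ax": 0,"ay": 0,"az": 0},{"x": -3.4,"y": 0,"z": 0,"ax": 0,"ay": 0,"az": 0}], "hand": 0.8}}

```text
time: 5.92
tool_pos: [0.5769, 0.0297, 0.1285]
tool_rot: [0.094, -0.7, 0.094, 0.701]
contact_force: [1.6, 0.6, 0.5]
gripper_width: 0.796
```

>>> {"fn": "drive_tool", "kwargs": {"series": [{"x": -0.9,"y": -1.0,"z": 0.1,"ax": 0,"ay": 0,"az": 0},{"x": -0.9,"y": -2.4,"z": 0.2,"ax": 0,"ay": 0,"az": 0},{"x": -0.9,"y": -3.8,"z": 0.25,"ax": 0,"ay": 0,"az": 0},{"x": -0.9,"y": -5.0,"z": 0.25,"ax": 0,"ay": 0,"az": 0},{"x": -0.9,"y": -5.9,"z": 0.25,"ax": 0,"ay": 0,"az": 0}], "hand": 1}}

```text
time: 6.33
tool_pos: [0.6119, 0.1759, 0.1529]
tool_rot: [-0.094, 0.703, -0.094, -0.699]
contact_force: [-0.2, -0.2, 0.1]
gripper_width: 1.0
```

```bash
python3 -c "
from go import *
where()
a=grab('top')['img'];b=grab('side')['img'];where()
to(-3,112,52)
cv2.imwrite('pics/b1.png',cv2.resize(a[140:270,140:310],None,fx=4.6,fy=4.6,interpolation=2));cv2.imwrite('pics/b2.png',cv2.resize(b[150:320,170:360],None,fx=4,fy=4))
"
```

```text
t 6.33 rack mm [ -4.2 113.9 152.9] F [-0.2 -0.2  0.1] w 1.0 j [ 0.16  0.13  1.66 -0.    1.34  2.  ]
t 6.43 rack mm [ -4.4 114.5 152.6] F [-0.1 -0.3 -0.3] w 1.001 j [ 0.16  0.14  1.66 -0.    1.34  2.  ]
to (-3, 112, 52) shift [ 4.023  0.105 -0.037] turn [ 0.047 -0.053  0.01 ]
```

View pics/b1.png

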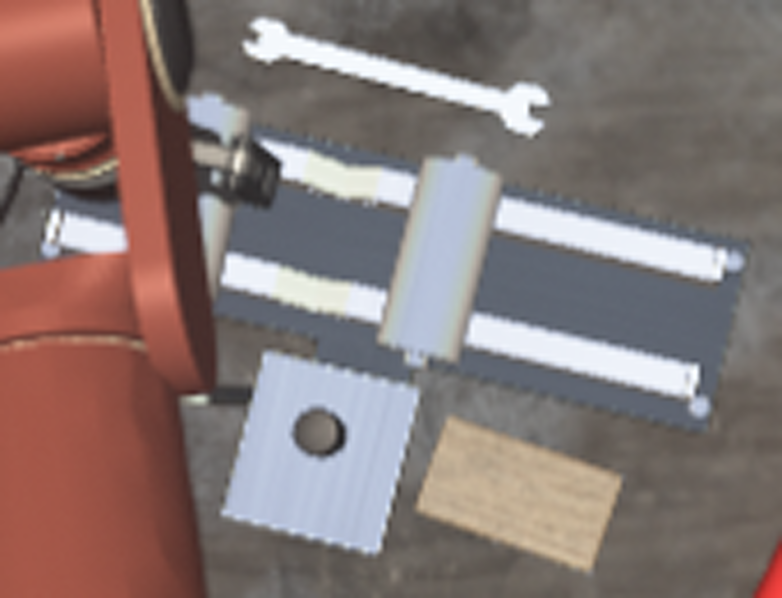

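View pics/b2.png

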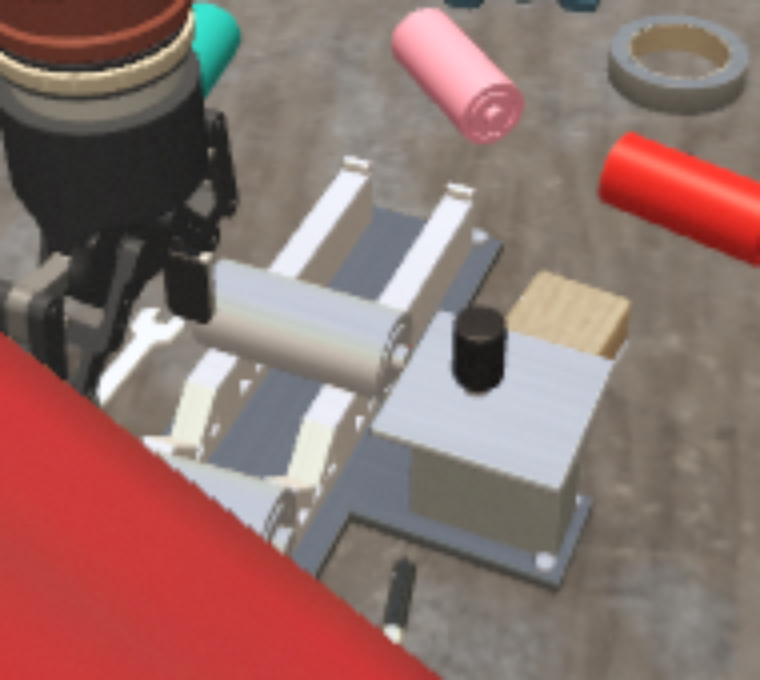

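>>> {"fn": "drive_tool", "kwargs": {"series": [{"x": 1.2,"y": 0.1,"z": 0,"ax": 0,"ay": 0,"az": 0},{"x": 2.4,"y": 0.1,"z": 0,"ax": 0,"ay": 0,"az": 0},{"x": 3.4,"y": 0.1,"z": 0,"ax": 0,"ay": 0,"az": 0},{"x": 4.0,"y": 0.1,"z": 0,"ax": 0,"ay": 0,"az": 0},{"x": 4.0,"y": 0.1,"z": 0,"ax": 0,"ay": 0,"az": 0}]}}

```text
time: 6.85
tool_pos: [0.608, 0.1698, 0.0477]
tool_rot: [0.093, -0.699, 0.095, 0.702]
contact_force: [-1.6, 0.5, -0.3]
gripper_width: 1.001
```

```bash
cat > rol.py <<'E'
from go import *
def rol(f,q,z=.0634,sc=4.6,o=140):
    w=unproj(f,(np.array(q,float)+.5)/sc-.5+o,z); d=w[:,:2]-rk[:2]; t=np.c_[c*d[:,0]+s*d[:,1],-s*d[:,0]+c*d[:,1]]*1e3
    e=t[:2].mean(0)-t[2:].mean(0); print('roller rack mm',t.mean(0).round(1),'skew',np.degrees(np.arctan2(e[1],e[0])).round(1))
E
python3 -c "
from rol import *
where(); f=grab('top')
rol(f,[(424,157),(501,170),(458,360),(380,347)])
a=f['img'];cv2.imwrite('pics/b3.png',cv2.resize(a[140:270,140:310],None,fx=4.6,fy=4.6,interpolation=2))
where()
"
```

```text
t 6.85 rack mm [ -6.4 107.   47.7] F [-1.6  0.5 -0.3] w 1.001 j [ 0.16  0.24  1.72 -0.    1.18  1.99]
roller rack mm [ -2.  -34.8] skew 1.4
t 6.9 rack mm [ -4.8 107.9  50.4] F [ 0.2  0.4 -0.2] w 1.005 j [ 0.16  0.24  1.72 -0.    1.18  1.99]
```

View pics/b3.png

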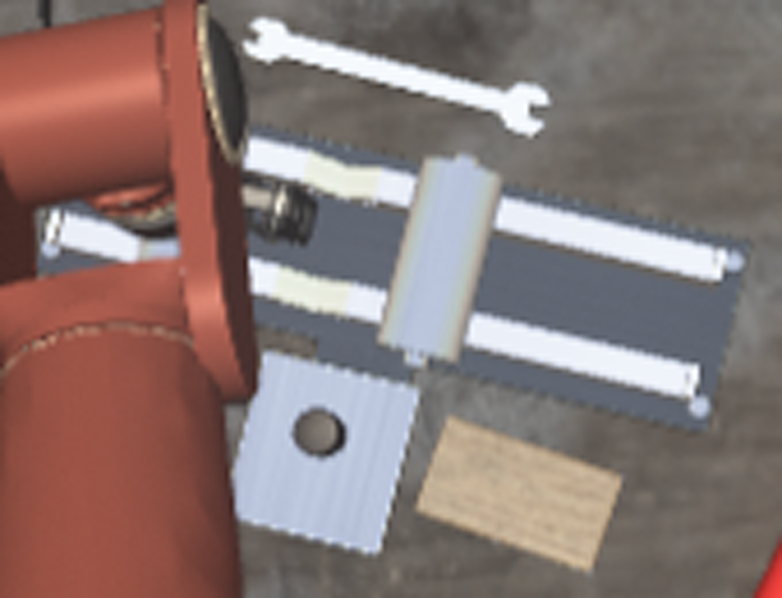

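>>> {"fn": "drive_tool", "kwargs": {"series": [{"x": 0,"y": -0.1,"z": 0,"ax": 0,"ay": 0,"az": 0},{"x": 0,"y": -0.1,"z": 0,"ax": 0,"ay": 0,"az": 0},{"x": 0,"y": -0.1,"z": 0,"ax": 0,"ay": 0,"az": 0},{"x": 0,"y": -0.1,"z": 0,"ax": 0,"ay": 0,"az": 0},{"x": 0,"y": -0.1,"z": 0,"ax": 0,"ay": 0,"az": 0}], "hand": 0.6}}

```text
time: 7.32
tool_pos: [0.6129, 0.1738, 0.0539]
tool_rot: [-0.094, 0.703, -0.094, -0.699]
contact_force: [0.1, 0.4, 0.1]
gripper_width: 0.599
```

>>> {"fn": "drive_tool", "kwargs": {"series": [{"x": 0,"y": 0,"z": 0,"ax": 0,"ay": 0,"az": 0},{"x": 0,"y": 0,"z": 0,"ax": 0,"ay": 0,"az": 0},{"x": 0,"y": 0,"z": -0.06,"ax": 0,"ay": 0,"az": 0},{"x": 0,"y": 0,"z": -0.12,"ax": 0,"ay": 0,"az": 0},{"x": 0,"y": 0,"z": -0.12,"ax": 0,"ay": 0,"az": 0}], "hand": 0.5}}

```text
time: 7.73
tool_pos: [0.6138, 0.1738, 0.0543]
tool_rot: [-0.094, 0.701, -0.094, -0.701]
contact_force: [-9.7, 2.0, 11.5]
gripper_width: 0.573
```

```bash
python3 -c "
from rol import *
where(); f=grab('top');a=f['img']
cv2.imwrite('pics/b4.png',cv2.resize(a[140:270,140:310],None,fx=4.6,fy=4.6,interpolation=2))
where(); to(0,60,50)
"
```

```text
t 7.73 rack mm [ -1.8 112.4  54.3] F [-9.7  2.  11.5] w 0.573 j [0.16 0.25 1.71 0.   1.19 2.  ]
t 7.78 rack mm [ -1.8 112.5  54.4] F [-9.6  1.7 11.6] w 0.57 j [0.16 0.25 1.71 0.   1.18 2.  ]
to (0, 60, 50) shift [ 0.174  2.099 -0.071] turn [ 0.009 -0.01   0.006]
```

View pics/b4.png

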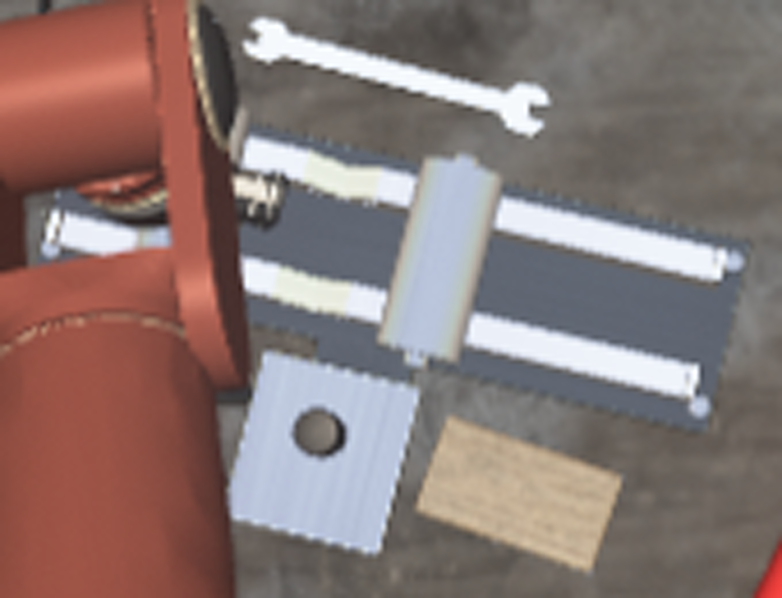

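>>> {"fn": "drive_tool", "kwargs": {"series": [{"x": 0,"y": 0,"z": 0,"ax": 0,"ay": 0,"az": 0},{"x": 0,"y": 0,"z": 0,"ax": 0,"ay": 0,"az": 0},{"x": 0,"y": 0.15,"z": 0,"ax": 0,"ay": 0,"az": 0},{"x": 0,"y": 0.35,"z": 0,"ax": 0,"ay": 0,"az": 0},{"x": 0,"y": 0.6,"z": 0,"ax": 0,"ay": 0,"az": 0}], "hand": 0.63}}

```text
time: 8.2
tool_pos: [0.6109, 0.158, 0.0524]
tool_rot: [-0.094, 0.702, -0.094, -0.699]
contact_force: [0.9, 0.8, 0.8]
gripper_width: 0.627
```

>>> {"fn": "drive_tool", "kwargs": {"series": [{"x": 0,"y": 0.25,"z": 0,"ax": 0,"ay": 0,"az": 0},{"x": 0,"y": 0.5,"z": 0,"ax": 0,"ay": 0,"az": 0},{"x": 0,"y": 0.75,"z": 0,"ax": 0,"ay": 0,"az": 0},{"x": 0,"y": 1.0,"z": 0,"ax": 0,"ay": 0,"az": 0},{"x": 0,"y": 1.2,"z": 0,"ax": 0,"ay": 0,"az": 0}]}}

```text
time: 8.62
tool_pos: [0.6027, 0.1284, 0.0524]
tool_rot: [-0.094, 0.702, -0.094, -0.699]
contact_force: [0.4, -0.4, -0.2]
gripper_width: 0.629
```

```bash
python3 -c "
from rol import *
where(); f=grab('top');a=f['img'];b=grab('side')['img']
cv2.imwrite('pics/b5.png',cv2.resize(a[140:270,140:310],None,fx=4.6,fy=4.6,interpolation=2))
cv2.imwrite('pics/b6.png',cv2.resize(b[150:320,170:360],None,fx=3,fy=3))
where(); to(0,38,45)
"
```

```text
t 8.62 rack mm [-0.5 65.7 52.4] F [ 0.4 -0.4 -0.2] w 0.629 j [ 0.09  0.2   1.77 -0.    1.17  1.93]
t 8.72 rack mm [-0.6 65.6 52.3] F [ 0.2  0.6 -1.2] w 0.633 j [ 0.09  0.2   1.77 -0.    1.17  1.93]
to (0, 38, 45) shift [ 0.292  1.102 -0.023] turn [-0.005 -0.044 -0.008]
```

View pics/b5.png

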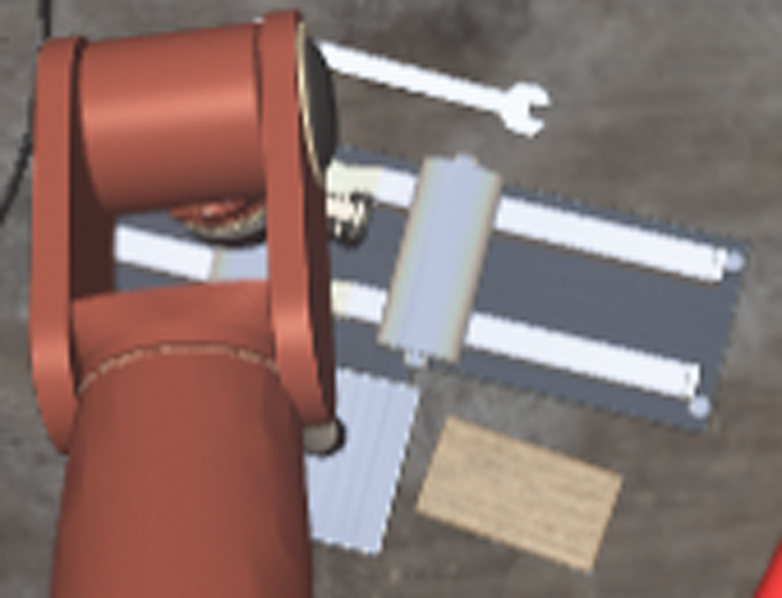

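View pics/b6.png

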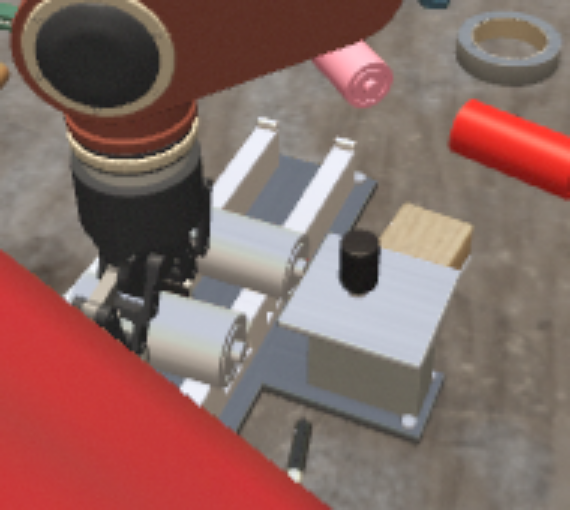

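```bash
python3 -c "
from rol import *
f=grab('top')
for z in (.06,.08,.1): rol(f,[(371,212)]*4,z); rol(f,[(386,310)]*4,z)
where(); to(0,41,45)
"
```

```text
roller rack mm [14.8 11.5] skew 0.0
roller rack mm [-38.5 -11.2] skew 0.0
roller rack mm [12.1  8.9] skew 0.0
roller rack mm [-40.2 -13.4] skew 0.0
roller rack mm [9.3 6.3] skew 0.0
roller rack mm [-42.  -15.6] skew 0.0
t 8.77 rack mm [-0.6 66.1 52.4] F [0.  0.7 0.6] w 0.634 j [ 0.09  0.2   1.77 -0.    1.17  1.93]
to (0, 41, 45) shift [ 0.295  1.004 -0.021] turn [-0.003 -0.046 -0.002]
```

>>> {"fn": "drive_tool", "kwargs": {"series": [{"x": 0,"y": 0.15,"z": 0,"ax": 0,"ay": 0,"az": 0},{"x": 0,"y": 0.3,"z": 0,"ax": 0,"ay": 0,"az": 0},{"x": 0,"y": 0.45,"z": 0,"ax": 0,"ay": 0,"az": 0},{"x": 0,"y": 0.6,"z": 0,"ax": 0,"ay": 0,"az": 0},{"x": 0,"y": 0.6,"z": 0,"ax": 0,"ay": 0,"az": 0}]}}

```text
time: 9.18
tool_pos: [0.5986, 0.1137, 0.0522]
tool_rot: [-0.093, 0.702, -0.095, -0.7]
contact_force: [-0.6, -3.3, 0.3]
gripper_width: 0.63
```

```bash
python3 -c "
from rol import *
where(); f=grab('top');a=f['img'];b=grab('side')['img']
cv2.imwrite('pics/b7.png',cv2.resize(a[140:270,140:310],None,fx=4.6,fy=4.6,interpolation=2))
cv2.imwrite('pics/b8.png',cv2.resize(b[200:300,190:290],None,fx=6,fy=6))
where()
"
```

```text
t 9.18 rack mm [-0.6 50.4 52.2] F [-0.6 -3.3  0.3] w 0.63 j [ 0.07  0.19  1.78 -0.    1.17  1.91]
t 9.28 rack mm [-0.6 50.7 52.4] F [-2.  -3.7  1.8] w 0.628 j [ 0.07  0.19  1.78 -0.    1.17  1.91]
```

View pics/b7.png

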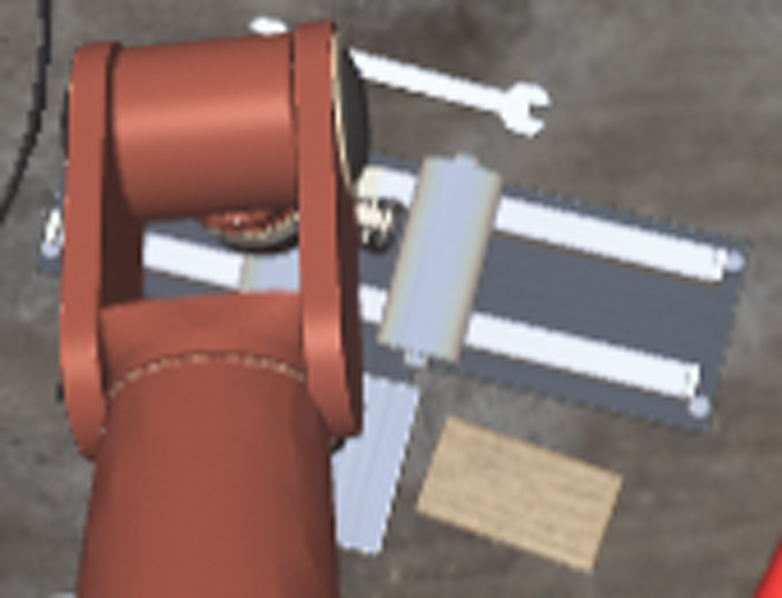

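View pics/b8.png

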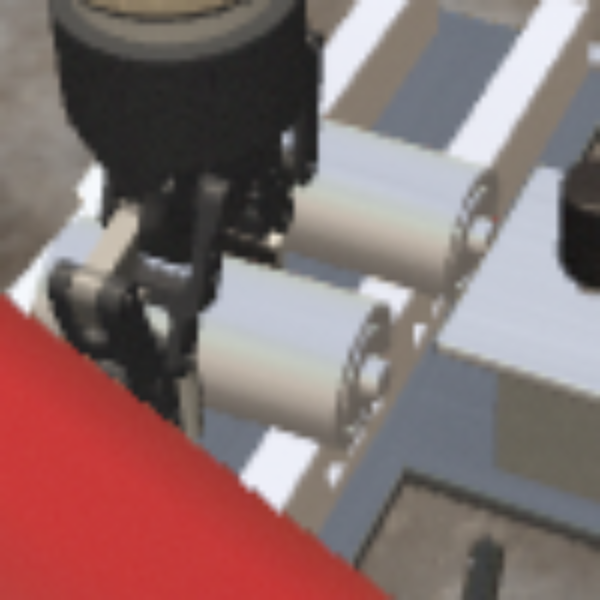

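>>> {"fn": "drive_tool", "kwargs": {"series": [{"x": -0.2,"y": 0,"z": 0,"ax": 0,"ay": 0,"az": 0},{"x": -0.4,"y": 0,"z": 0,"ax": 0,"ay": 0,"az": 0},{"x": -0.6,"y": 0,"z": 0,"ax": 0,"ay": 0,"az": 0},{"x": -0.8,"y": 0,"z": 0,"ax": 0,"ay": 0,"az": 0},{"x": -1.0,"y": 0,"z": 0,"ax": 0,"ay": 0,"az": 0}]}}

```text
time: 9.7
tool_pos: [0.5993, 0.1152, 0.0785]
tool_rot: [-0.094, 0.703, -0.094, -0.699]
contact_force: [-0.2, -1.1, -0.0]
gripper_width: 0.629
```

```bash
python3 -c "
from rol import *
where(); b=grab('side')['img']
cv2.imwrite('pics/b9.png',cv2.resize(b[200:300,190:290],None,fx=6,fy=6))
where()
"
```

```text
t 9.7 rack mm [-0.4 52.1 78.5] F [-0.2 -1.1 -0. ] w 0.629 j [ 0.07  0.15  1.77 -0.    1.21  1.91]
t 9.75 rack mm [ 0.3 52.2 79.6] F [ 0.4 -0.5  0.9] w 0.634 j [ 0.07  0.15  1.77 -0.    1.21  1.91]
```

View pics/b9.png

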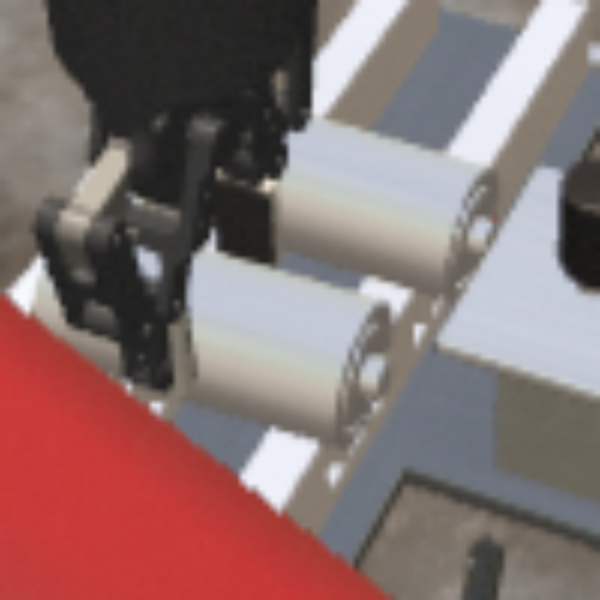

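>>> {"fn": "drive_tool", "kwargs": {"series": [{"x": -0.2,"y": 0,"z": 0,"ax": 0,"ay": 0,"az": 0},{"x": -0.4,"y": 0,"z": 0,"ax": 0,"ay": 0,"az": 0},{"x": -0.7,"y": 0,"z": 0,"ax": 0,"ay": 0,"az": 0},{"x": -1.0,"y": 0,"z": 0,"ax": 0,"ay": 0,"az": 0},{"x": -1.3,"y": 0,"z": 0,"ax": 0,"ay": 0,"az": 0}]}}

```text
time: 10.17
tool_pos: [0.599, 0.1151, 0.111]
tool_rot: [-0.094, 0.703, -0.094, -0.699]
contact_force: [0.2, -0.7, 0.3]
gripper_width: 0.627
```

```bash
python3 -c "
from rol import *
where(); b=grab('side')['img']
cv2.imwrite('pics/b10.png',cv2.resize(b[200:300,190:290],None,fx=6,fy=6))
where()
"
```

```text
t 10.17 rack mm [ -0.6  51.9 111. ] F [ 0.2 -0.7  0.3] w 0.627 j [ 0.07  0.12  1.75 -0.    1.27  1.91]
t 10.22 rack mm [  0.5  52.3 113. ] F [0.8 0.5 0.7] w 0.628 j [ 0.07  0.11  1.75 -0.    1.27  1.91]
```

View pics/b10.png

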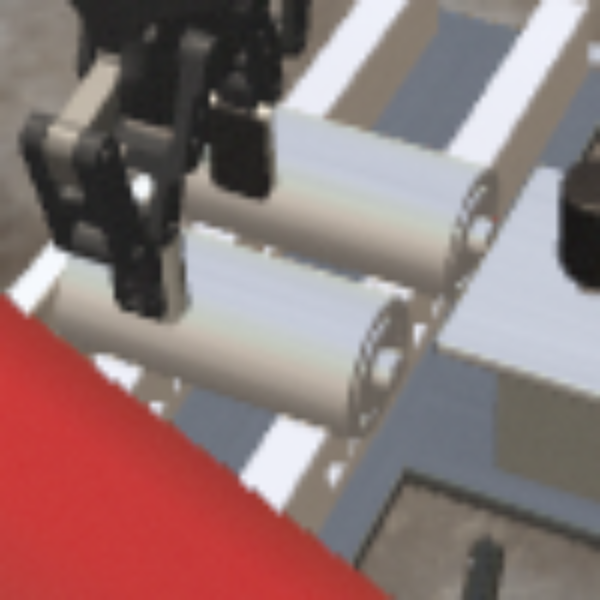

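>>> {"fn": "drive_tool", "kwargs": {"series": [{"x": -1.0,"y": 0,"z": 0,"ax": 0,"ay": 0,"az": 0},{"x": -2.2,"y": 0,"z": 0.6,"ax": 0,"ay": 0,"az": 0},{"x": -3.0,"y": 0.3,"z": 1.8,"ax": 0,"ay": 0,"az": 0},{"x": -3.4,"y": 0.8,"z": 3.2,"ax": 0,"ay": 0,"az": 0},{"x": -3.4,"y": 1.5,"z": 4.6,"ax": 0,"ay": 0,"az": 0}]}}

```text
time: 10.63
tool_pos: [0.4786, 0.1098, 0.1986]
tool_rot: [-0.094, 0.705, -0.093, -0.697]
contact_force: [-0.3, -0.3, 1.3]
gripper_width: 0.632
```

```bash
python3 -c "
from rol import *
where(); a=grab('top')['img'];b=grab('side')['img']
cv2.imwrite('pics/d1.png',cv2.resize(a[140:270,140:310],None,fx=4.6,fy=4.6,interpolation=2))
cv2.imwrite('pics/d2.png',cv2.resize(b[170:320,170:360],None,fx=4,fy=4))
where();to(-118,0,200)
"
```

```text
t 10.63 rack mm [-115.3   15.   198.6] F [-0.3 -0.3  1.3] w 0.632 j [ 0.07 -0.26  1.96 -0.    1.43  1.91]
t 10.73 rack mm [-120.8   12.6  193.4] F [ 0.3  0.4 -0.4] w 0.626 j [ 0.07 -0.27  1.97 -0.    1.44  1.91]
to (-118, 0, 200) shift [-0.264  0.506 -0.113] turn [ 0.012 -0.024 -0.009]
```

View pics/d1.png

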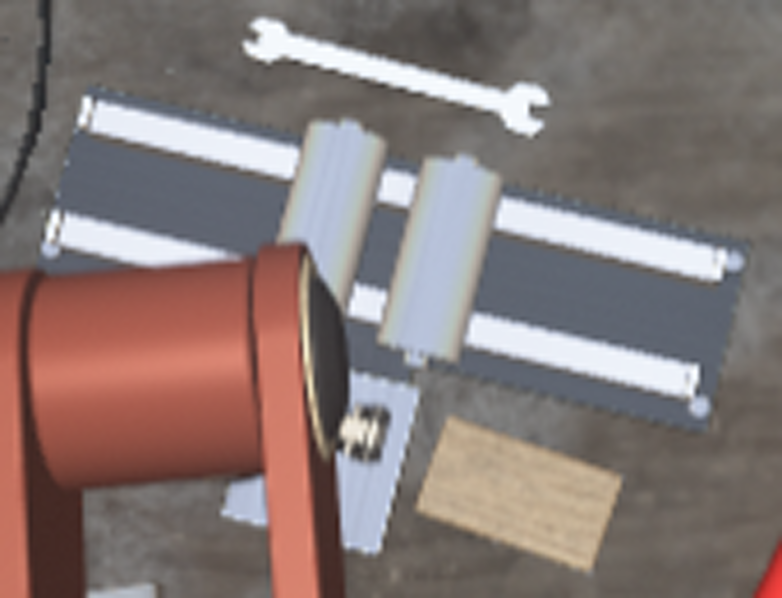

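View pics/d2.png

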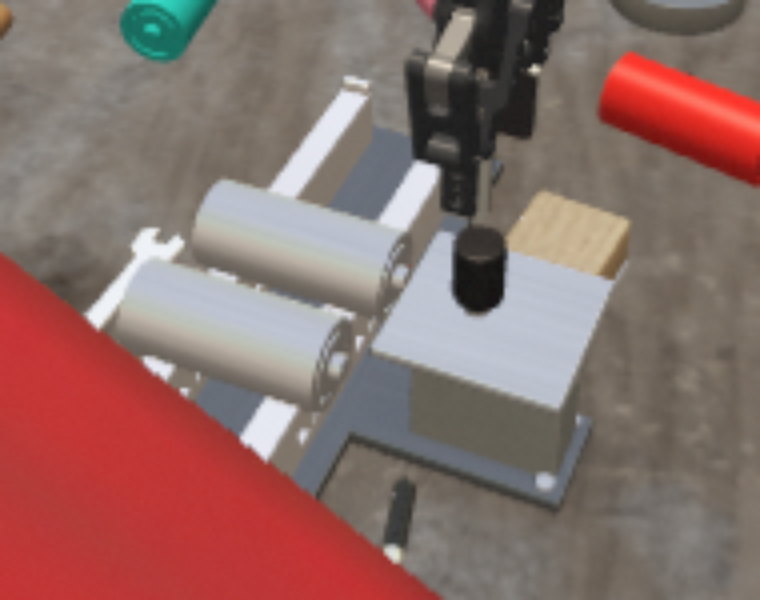

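>>> {"fn": "drive_tool", "kwargs": {"series": [{"x": 0,"y": 0.3,"z": -0.05,"ax": 0,"ay": 0,"az": 0},{"x": 0,"y": 0.5,"z": -0.1,"ax": 0,"ay": 0,"az": 0},{"x": 0.3,"y": 0.5,"z": -0.1,"ax": 0,"ay": 0,"az": 0},{"x": 0.8,"y": 0.5,"z": -0.1,"ax": 0,"ay": 0,"az": 0},{"x": 0.8,"y": 0.5,"z": -0.1,"ax": 0,"ay": 0,"az": 0}]}}

```text
time: 11.15
tool_pos: [0.476, 0.0962, 0.1711]
tool_rot: [0.094, -0.7, 0.095, 0.701]
contact_force: [-0.4, 0.4, -0.5]
gripper_width: 0.629
```

```bash
python3 -c "
from rol import *
where(); f=grab('side');b=f['img'];
cv2.imwrite('pics/d3.png',cv2.resize(b[170:320,170:360],None,fx=4,fy=4))
where();to(-118,0,112)
"
```

```text
t 11.15 rack mm [-114.2    1.1  171.1] F [-0.4  0.4 -0.5] w 0.629 j [ 0.05 -0.24  1.99 -0.    1.4   1.89]
t 11.2 rack mm [-114.2    1.3  171.8] F [ 0.  -0.3  0.2] w 0.629 j [ 0.05 -0.25  1.99 -0.    1.4   1.88]
to (-118, 0, 112) shift [2.393 0.048 0.151] turn [ 0.002  0.005 -0.016]
```

View pics/d3.png

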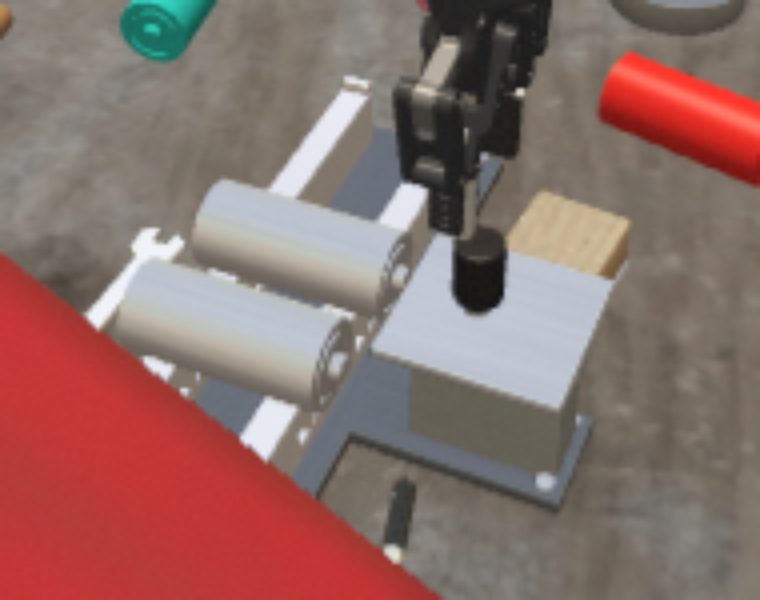

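Both rollers are seated and the fingers are above the grip. I'll descend and close on it.

>>> {"fn": "drive_tool", "kwargs": {"series": [{"x": 0.6,"y": 0.05,"z": 0.15,"ax": 0,"ay": 0,"az": 0},{"x": 1.2,"y": 0.05,"z": 0.15,"ax": 0,"ay": 0,"az": 0},{"x": 1.8,"y": 0.05,"z": 0.15,"ax": 0,"ay": 0,"az": 0},{"x": 2.3,"y": 0.05,"z": 0.15,"ax": 0,"ay": 0,"az": 0},{"x": 2.3,"y": 0.05,"z": 0.15,"ax": 0,"ay": 0,"az": 0}]}}

```text
time: 11.62
tool_pos: [0.4712, 0.0962, 0.1135]
tool_rot: [0.093, -0.7, 0.095, 0.702]
contact_force: [-0.0, -0.5, -0.4]
gripper_width: 0.632
```

>>> {"fn": "drive_tool", "kwargs": {"series": [{"x": 0,"y": 0,"z": 0,"ax": 0,"ay": 0,"az": 0},{"x": 0,"y": 0,"z": 0,"ax": 0,"ay": 0,"az": 0},{"x": 0,"y": 0,"z": 0,"ax": 0,"ay": 0,"az": 0},{"x": 0,"y": 0,"z": 0,"ax": 0,"ay": 0,"az": 0},{"x": 0,"y": 0,"z": 0,"ax": 0,"ay": 0,"az": 0}], "hand": 0.2}}

```text
time: 12.03
tool_pos: [0.4734, 0.0945, 0.1182]
tool_rot: [-0.092, 0.703, -0.096, -0.699]
contact_force: [-2.5, -6.7, 1.4]
gripper_width: 0.28
```

```bash
python3 -c "
from rol import *
where(); f=grab('side');b=f['img'];
cv2.imwrite('pics/d4.png',cv2.resize(b[170:320,170:360],None,fx=4,fy=4))
where();to(-68,0,112)
"
```

```text
t 12.03 rack mm [-116.3   -1.1  118.2] F [-2.5 -6.7  1.4] w 0.28 j [ 0.05 -0.2   2.05 -0.01  1.29  1.88]
t 12.08 rack mm [-116.3   -1.1  118.2] F [-2.  -6.9  1.8] w 0.281 j [ 0.05 -0.2   2.05 -0.01  1.29  1.88]
to (-68, 0, 112) shift [ 0.26  -0.045 -1.931] turn [ 0.008 -0.064 -0.046]
```

View pics/d4.png

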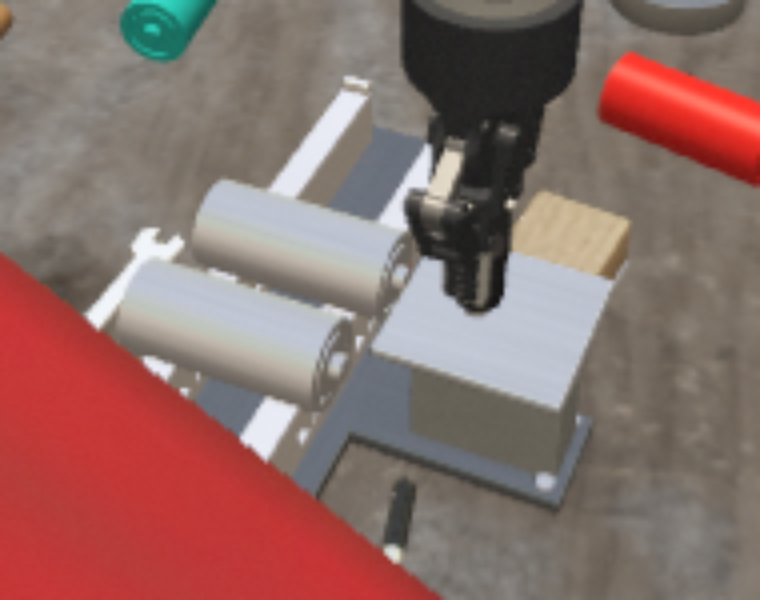

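>>> {"fn": "drive_tool", "kwargs": {"series": [{"x": 0,"y": 0.02,"z": -0.25,"ax": 0,"ay": 0,"az": 0},{"x": 0,"y": 0.02,"z": -0.6,"ax": 0,"ay": 0,"az": 0},{"x": 0,"y": 0.02,"z": -0.95,"ax": 0,"ay": 0,"az": 0},{"x": 0,"y": 0.02,"z": -1.3,"ax": 0,"ay": 0,"az": 0},{"x": 0,"y": 0.02,"z": -1.6,"ax": 0,"ay": 0,"az": 0}]}}

```text
time: 12.5
tool_pos: [0.5117, 0.0841, 0.1182]
tool_rot: [-0.093, 0.702, -0.095, -0.7]
contact_force: [-4.6, -2.7, 1.1]
gripper_width: 0.283
```

```bash
python3 -c "
from rol import *
where(); grab('side'); where();to(-68,0,112)
"
```

```text
t 12.5 rack mm [-76.6  -1.1 118.2] F [-4.6 -2.7  1.1] w 0.283 j [ 0.02 -0.11  1.96 -0.    1.28  1.86]
t 12.55 rack mm [-75.4  -1.1 118.2] F [-0.3 -4.5 -1.5] w 0.286 j [ 0.02 -0.11  1.96 -0.    1.28  1.86]
to (-68, 0, 112) shift [ 0.25  -0.043 -0.296] turn [ 0.003 -0.061 -0.026]
```

>>> {"fn": "drive_tool", "kwargs": {"series": [{"x": 0,"y": 0,"z": -0.1,"ax": 0,"ay": 0,"az": 0},{"x": 0,"y": 0,"z": -0.2,"ax": 0,"ay": 0,"az": 0},{"x": 0,"y": 0,"z": -0.3,"ax": 0,"ay": 0,"az": 0},{"x": 0,"y": 0,"z": -0.38,"ax": 0,"ay": 0,"az": 0},{"x": 0,"y": 0,"z": -0.4,"ax": 0,"ay": 0,"az": 0}]}}

```text
time: 12.97
tool_pos: [0.5199, 0.0819, 0.1182]
tool_rot: [-0.093, 0.701, -0.095, -0.701]
contact_force: [-9.8, -4.1, 6.9]
gripper_width: 0.282
```

```bash
python3 -c "
from rol import *
where(); b=grab('side')['img']; where()
cv2.imwrite('pics/d5.png',cv2.resize(b[170:320,170:360],None,fx=4,fy=4))
"
```

```text
t 12.97 rack mm [-68.1  -1.  118.2] F [-9.8 -4.1  6.9] w 0.282 j [ 0.02 -0.09  1.94 -0.    1.28  1.85]
t 13.02 rack mm [-68.1  -1.  118.2] F [-9.2 -3.3  4.8] w 0.285 j [ 0.02 -0.09  1.94 -0.    1.28  1.85]
```

View pics/d5.png

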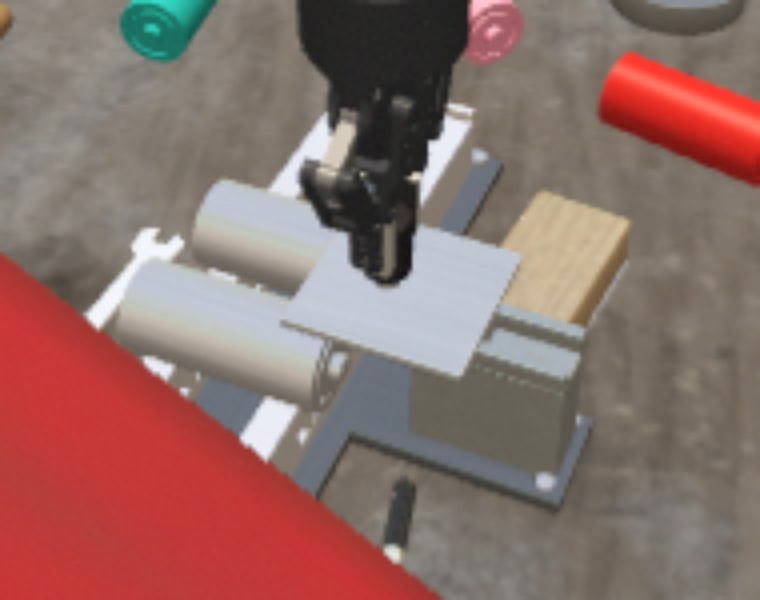

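>>> {"fn": "drive_tool", "kwargs": {"series": [{"x": 0,"y": 0,"z": -0.08,"ax": 0,"ay": 0,"az": 0},{"x": 0,"y": 0,"z": -0.15,"ax": 0,"ay": 0,"az": 0},{"x": 0,"y": 0,"z": -0.15,"ax": 0,"ay": 0,"az": 0}]}}

```text
time: 13.27
tool_pos: [0.5199, 0.0819, 0.1181]
tool_rot: [0.093, -0.697, 0.095, 0.704]
contact_force: [-24.3, -0.7, 15.9]
gripper_width: 0.283
```

```bash
python3 -c "
from rol import *
where()
"
```

```text
t 13.27 rack mm [-68.2  -1.1 118.1] F [-24.3  -0.7  15.9] w 0.283 j [ 0.02 -0.08  1.94 -0.    1.29  1.85]
```

>>> {"fn": "drive_tool", "kwargs": {"series": [{"x": 0,"y": 0,"z": 0.12,"ax": 0,"ay": 0,"az": 0},{"x": 0,"y": 0,"z": 0.12,"ax": 0,"ay": 0,"az": 0}]}}

```text
time: 13.43
tool_pos: [0.5199, 0.0819, 0.1182]
tool_rot: [0.093, -0.701, 0.095, 0.701]
contact_force: [-11.0, -3.7, 6.6]
gripper_width: 0.279
```

>>> {"fn": "drive_tool", "kwargs": {"series": [{"x": 0,"y": 0,"z": 0,"ax": 0,"ay": 0,"az": 0},{"x": 0,"y": 0,"z": 0,"ax": 0,"ay": 0,"az": 0},{"x": 0,"y": 0,"z": 0,"ax": 0,"ay": 0,"az": 0},{"x": 0,"y": 0,"z": 0,"ax": 0,"ay": 0,"az": 0}], "hand": 0.65}}

```text
time: 13.77
tool_pos: [0.5225, 0.0825, 0.1179]
tool_rot: [-0.094, 0.703, -0.094, -0.699]
contact_force: [0.1, 0.7, 0.6]
gripper_width: 0.65
```

>>> {"fn": "drive_tool", "kwargs": {"series": [{"x": -0.5,"y": 0,"z": 0,"ax": 0,"ay": 0,"az": 0},{"x": -1.2,"y": 0,"z": 0,"ax": 0,"ay": 0,"az": 0},{"x": -2.2,"y": 0,"z": 0,"ax": 0,"ay": 0,"az": 0},{"x": -3.2,"y": 0,"z": 0,"ax": 0,"ay": 0,"az": 0},{"x": -4,"y": 0,"z": 0,"ax": 0,"ay": 0,"az": 0}]}}

```text
time: 14.18
tool_pos: [0.5223, 0.0826, 0.2205]
tool_rot: [-0.094, 0.703, -0.094, -0.698]
contact_force: [0.5, 0.5, 0.1]
gripper_width: 0.654
```

>>> {"fn": "drive_tool", "kwargs": {"series": [{"x": 0,"y": -1.2,"z": 0,"ax": 0,"ay": 0,"az": 0},{"x": 0,"y": 1.4,"z": 0,"ax": 0,"ay": 0,"az": 0},{"x": 0,"y": 2.8,"z": 0,"ax": 0,"ay": 0,"az": 0},{"x": 0,"y": 4.2,"z": 0,"ax": 0,"ay": 0,"az": 0},{"x": 0,"y": 5.6,"z": 0,"ax": 0,"ay": 0,"az": 0}]}}

```text
time: 14.6
tool_pos: [0.4854, -0.05, 0.2186]
tool_rot: [-0.093, 0.703, -0.093, -0.699]
contact_force: [1.3, -0.8, 0.6]
gripper_width: 0.646
```

>>> {"fn": "drive_tool", "kwargs": {"series": [{"x": 0,"y": 1.4,"z": 0,"ax": 0,"ay": 0,"az": 0},{"x": 0,"y": 2.8,"z": 0,"ax": 0,"ay": 0,"az": 0},{"x": 0,"y": 4.2,"z": 0,"ax": 0,"ay": 0,"az": 0},{"x": 0,"y": 5.6,"z": 0,"ax": 0,"ay": 0,"az": 0},{"x": 0,"y": 5.6,"z": 0,"ax": 0,"ay": 0,"az": 0}]}}

```text
time: 15.02
tool_pos: [0.4475, -0.1892, 0.2187]
tool_rot: [-0.095, 0.703, -0.097, -0.699]
contact_force: [-0.1, 0.0, 0.1]
gripper_width: 0.647
```

```bash
python3 -c "
from rol import *
where(); a=grab('top')['img']; b=grab('side')['img']; where()
cv2.imwrite('pics/e1.png',cv2.resize(a[140:270,140:310],None,fx=4.6,fy=4.6,interpolation=2))
cv2.imwrite('pics/e2.png',cv2.resize(b[170:320,170:360],None,fx=4,fy=4))
"
```

```text
t 15.02 rack mm [ -66.3 -281.6  218.7] F [-0.1  0.   0.1] w 0.647 j [-0.55 -0.29  1.95 -0.    1.48  1.29]
t 15.12 rack mm [ -66.3 -277.7  218.3] F [0.5 0.2 0.2] w 0.651 j [-0.55 -0.29  1.95  0.    1.48  1.29]
```

View pics/e1.png

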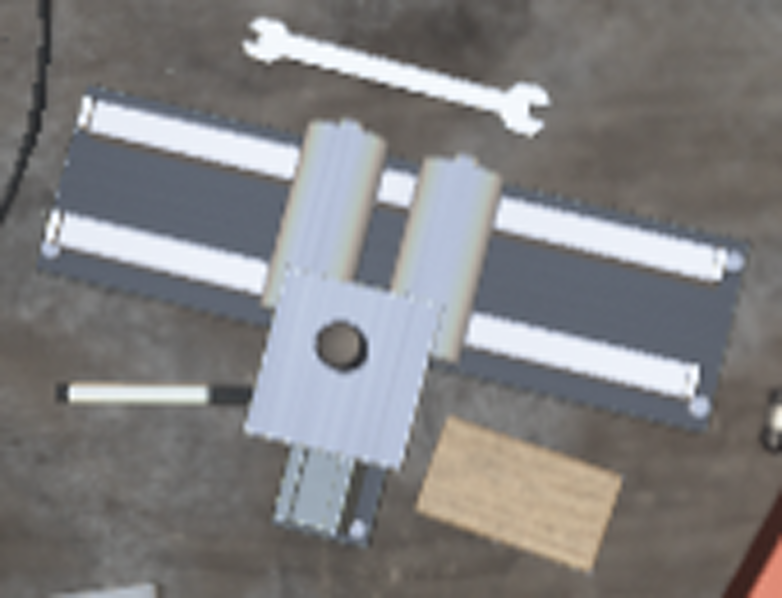

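View pics/e2.png

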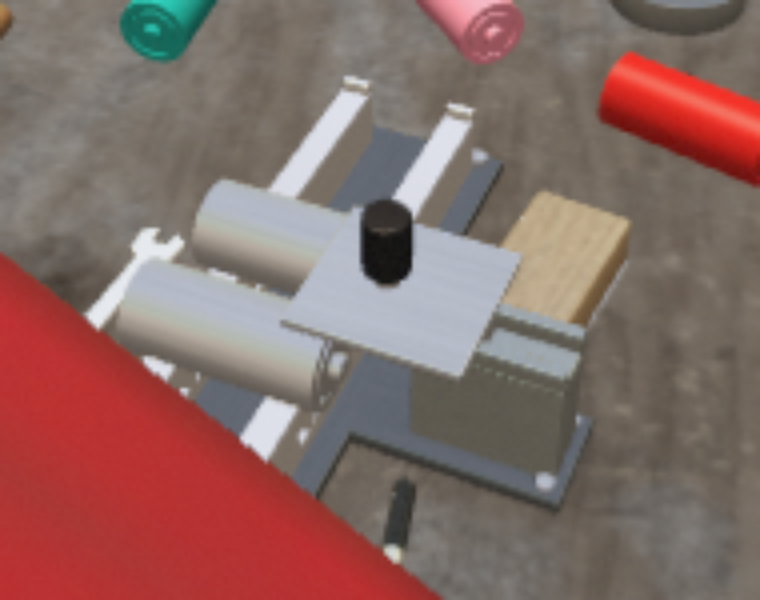

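```bash
python3 -c "
from rol import *
f=grab('top')
rol(f,[(341,345)]*4,.141)
rol(f,[(287,270),(440,304)]*2,.097)
rol(f,[(309,122),(386,137)]*2); rol(f,[(424,157),(501,170)]*2)
rol(f,[(309,122),(386,137),(346,318),(264,303)]);where()
"
```

```text
roller rack mm [-69.6  -1.5] skew 0.0
roller rack mm [-32.3   0.2] skew 0.0
roller rack mm [58.2 36.7] skew 0.0
roller rack mm [ 54.6 -33.4] skew 0.0
roller rack mm [ 4.  35.2] skew 1.6
t 15.17 rack mm [ -66.3 -276.7  218.1] F [-0.7  0.6 -0.1] w 0.651 j [-0.54 -0.29  1.95  0.    1.48  1.29]
```

```bash
python3 -c "
from rol import *
f=grab('top'); im0=cv2.imread('pics/top0.png'); im1=f['img']
# register plate+grip via ECC-free template match: grip patch subpixel by phase/centroid
for n,im,c0 in(('a',im0,(209,233)),('b',im1,(214,214.5))):
    g=cv2.cvtColor(im,cv2.COLOR_BGR2GRAY).astype(float)
    yy,xx=np.mgrid[int(c0[1])-9:int(c0[1])+10,int(c0[0])-9:int(c0[0])+10]
    w=np.clip(150-g[yy,xx],0,None); u,v=(w*xx).sum()/w.sum(),(w*yy).sum()/w.sum()
    p=unproj(f,[(u,v)],.13)[0]; d=p[:2]-rk[:2]; print(n,u,v,1e3*np.array([c*d[0]+s*d[1],-s*d[0]+c*d[1]]))
"
```

```text
a 209.22185750144817 234.00540644912147 [-118.05170198   -1.26357117]
b 214.0471808927173 215.28210649960846 [-70.32501162  -1.24177799]
```

```bash
python3 -c "
from rol import *
f=grab('top'); im0=cv2.imread('pics/top0.png'); im1=f['img']
for q in [(268,352),(418,388),(378,553),(222,515),(287,270),(440,304),(402,469),(246,433)]: rol(f,[q]*4,.097)
K=f['camera_matrix']
def rect(im):
    # metric plan view at z=.097, 0.5mm/px, rack x in [-190,0] vertical, y [-70,70]
    X,Y=np.meshgrid(np.arange(-190,0,.5),np.arange(-70,70,.5),indexing='ij')
    P=np.stack([rk[0]+(c*X-s*Y)/1e3,rk[1]+(s*X+c*Y)/1e3,0*X+.097],-1).reshape(-1,3)
    m=proj(f,P).reshape(X.shape+(2,)).astype(np.float32); return cv2.remap(im,m[...,0],m[...,1],cv2.INTER_CUBIC)
a,b=rect(im0),rect(im1); cv2.imwrite('pics/r.png',np.hstack([a,b]))
ga,gb=[cv2.cvtColor(i,cv2.COLOR_BGR2GRAY).astype(np.float32) for i in(a,b)]
# plate patch without border: template from a
for x0,x1,y0,y1 in((-172,-84,-41,41),(-175,-140,-50,50)):
    t=ga[int((x0+190)*2):int((x1+190)*2),int((y0+70)*2):int((y1+70)*2)]
    r=cv2.matchTemplate(gb,t,cv2.TM_CCOEFF_NORMED); _,v,_,l=cv2.minMaxLoc(r); print(v,l[1]/2-190-x0,l[0]/2-70-y0)
"
```

```text
roller rack mm [-80.3  42.7] skew 0.0
roller rack mm [-79.6 -43.3] skew 0.0
roller rack mm [-172.9  -44.3] skew 0.0
roller rack mm [-173.7   44.6] skew 0.0
roller rack mm [-33.2  44.2] skew 0.0
roller rack mm [-31.3 -43.7] skew 0.0
roller rack mm [-125.1  -45.8] skew 0.0
roller rack mm [-126.7   43.2] skew 0.0
0.9896736145019531 49.5 0.0
0.9280102252960205 48.5 -0.5
```

View pics/r.png

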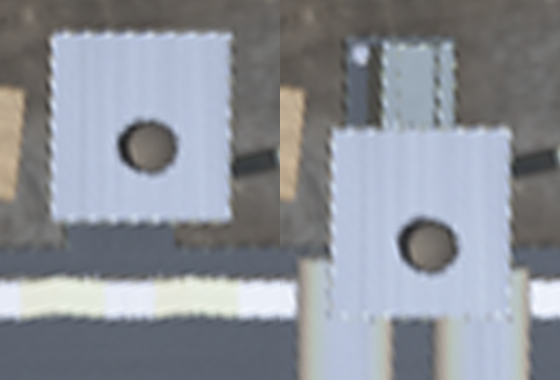

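```bash
python3 -c "
from rol import *
where(); print(workorder.job_done())
"
```

```text
t 15.27 rack mm [ -66.4 -275.7  217.7] F [ 0.7  0.1 -0.1] w 0.647 j [-0.54 -0.29  1.95  0.    1.48  1.29]
the job is handed in; nothing more can be done
None
```

The job is handed in at 15.3 s: both rollers are seated, the keeper is at its stop, and I let go and moved the arm clear. No verdict is reported, so these results rest on my own checks.

- **Rollers:** I squared each roller between the fingers on the rails and shifted it a few millimetres along its axis. I then rolled it in between loose fingers. The right roller was let down by the fingers. The left one dropped the last few millimetres on its own, because the fingers would have hit the right roller. In the final top picture they sit at the rack's y of about +35 and -35 mm. They are about 4 mm and 2 mm off centre, with a skew of about 1.5° in the picture, close to what I can measure.
- **Keeper:** I slid it by its grip until it would move no further, with the sideways force rising to 24 N and no motion. In the final picture the plate covers the near ends of both rollers.
- **Disagreement:** the pictures put the keeper's travel at about 48–49 mm rather than 50 mm. I put that down to a scale error of about 2% in the picture measurements and trusted the hard stop, but did not push a second time to confirm.
- **Tools:** the spanner, sanding block and marker look unmoved in the final top picture.

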